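Cover the open mixing tub on the tub carousel

TASK

One of the tubs on the carousel has been left without its lid. Turn the carousel by its upright posts until that tub stands at the steel pointer on the robot's side and the board clicks into its notch, then lay the lid of the right size squarely home on it, and let go. Do not lift or tip any tub, and leave the other lid, the spare tub on the stack of panels and everything else on the bench where they are.

Things in the scene. Friction and masses are not known exactly. Their poses are not given: they have to be found in the camera images.
- carousel_foot: Fixed grey foot, 200 mm across, under a round plywood board 310 mm across, upper face at z 30 mm. Origin at bench level on the turning axis. Its -x axis points, roughly towards the robot, to the pointer: an upright steel blade 20 mm long, 6 mm wide, 30 mm high, 178 mm from the axis. Position and yaw (up to 0.3 rad) vary.
- front_place (a point): Point on the board's upper face (z 30 mm), fixed to the foot, 95 mm from the turning axis straight towards the pointer: where the centre of the tub at the pointer belongs. At the start no tub is there.
- carousel (a joint): Turn of the board in rad, 0 at the start, positive anticlockwise from above, limits +-3.5. A sprung detent draws it into a notch each quarter turn (0, +-1.571, +-3.142) from within about 0.15 rad; about 2 N at a post to turn it. Four round tub places at 95 mm from the axis, a quarter turn apart; at the start the one at the pointer is empty, the other three hold tubs.
- post_a (a point): Centre of the top of a plain round steel post that stands upright on the board, 16 mm diameter, 80 mm tall (z 30 to 110 mm), 130 mm from the turning axis, midway between two tub places; turns with the board. At the start it is beyond the axis, left (+45 deg in the foot's frame).
- post_b (a point): Centre of the top of a plain round steel post that stands upright on the board, 16 mm diameter, 80 mm tall (z 30 to 110 mm), 130 mm from the turning axis, midway between two tub places; turns with the board. At the start at 135 deg in the foot's frame: robot's side, left.
- post_c (a point): Centre of the top of a plain round steel post that stands upright on the board, 16 mm diameter, 80 mm tall (z 30 to 110 mm), 130 mm from the turning axis, midway between two tub places; turns with the board. At the start at 225 deg: robot's side, right.
- post_d (a point): Centre of the top of a plain round steel post that stands upright on the board, 16 mm diameter, 80 mm tall (z 30 to 110 mm), 130 mm from the turning axis, midway between two tub places; turns with the board. At the start at 315 deg: beyond the axis, right.
- tub_big: Open, empty white plastic tub, big size: 72 mm outer diameter, 75 mm tall, 3 mm wall. Origin at the centre of its underside. At the start either it or tub_small stands on the board as the tub without lid; the other is the spare, on a 30 mm high stack of panels to the left.
- tub_small: Open, empty white plastic tub, small size: 54 mm outer diameter, 65 mm tall, 3 mm wall. Origin at the centre of its underside. On the board or on the stack, see tub_big.
- shut_big: White tub of the big size (72 mm, 75 mm tall) with its grey lid on, 30 mm of lid and knob above the tub's rim. Stands on the board. Origin at the centre of its underside.
- shut_small: White tub of the small size (54 mm, 65 mm tall) with its grey lid on, standing on the board. Origin at the centre of its underside.
- lid_big: Loose grey lid for the big tub, right way up on the bench left or right of the carousel: chamfered plug 60 mm across, 8 mm deep, for the 66 mm mouth; disc 76 mm across, 4 mm thick (z 8 to 12 mm), which rests on the rim; round knob 26 mm across (z 12 to 38 mm). Origin at the centre of the plug's underside; home when that is 8 mm below the rim.
- lid_small: Loose grey lid for the small tub, of the same form: plug 42 mm across, 8 mm deep, for a 48 mm mouth, disc 58 mm across, same knob and heights. Origin at the centre of the plug's underside.
- spatula: Bystander: spatula lying far left.
- brush: Bystander: brush, 160 mm long, lying right of the carousel.
- binder_bottle: Bystander: bottle, 60 mm across, 150 mm tall, right.
- filler_can: Bystander: can, 84 mm across, 90 mm tall, far right.
- pigment_jar: Bystander: jar, 56 mm across, 70 mm tall, right.
- sanding_block: Bystander: cork block 70 x 45 x 35 mm between the robot and the carousel, left.
- swatch_block: Bystander: card block 80 x 55 x 30 mm, right, near a lid.

How it is judged:
On the way:
1. the tub without lid has been turned to the pointer and the board rests in its notch, the tub still uncovered (((horizontal distance between tub_big and front_place below 0.025 m and height (world z) of tub_big below 0.036 m and (value of joint carousel between -3.2216 and -3.0616 rad or value of joint carousel between -1.6508 and -1.4908 rad or value of joint carousel between 1.4908 and 1.6508 rad or value of joint carousel between 3.0616 and 3.2216 rad) and velocity of joint carousel between -0.1 and 0.1 rad/s and distance between lid_big and tub_big above 0.12 m and distance of tub_small from where it was at the start of the episode below 0.03 m) or (horizontal distance between tub_small and front_place below 0.025 m and height (world z) of tub_small below 0.036 m and (value of joint carousel between -3.2216 and -3.0616 rad or value of joint carousel between -1.6508 and -1.4908 rad or value of joint carousel between 1.4908 and 1.6508 rad or value of joint carousel between 3.0616 and 3.2216 rad) and velocity of joint carousel between -0.1 and 0.1 rad/s and distance between lid_small and tub_small above 0.12 m and distance of tub_big from where it was at the start of the episode below 0.03 m))), for 0.3 s.
At the end, for the whole second after the job is handed in: Board at rest in a notch (0.08 rad); open tub upright within 25 mm of front_place; its own lid home on it (7 mm of centre, origin 5 to 12 mm under the rim, tilt under 0.08); other lid within 40 mm, spare tub 30 mm of their starts; shut tubs upright on the board 70 to 120 mm from its axis (((horizontal distance between tub_big and front_place below 0.025 m and height (world z) of tub_big below 0.036 m and (value of joint carousel between -3.2216 and -3.0616 rad or value of joint carousel between -1.6508 and -1.4908 rad or value of joint carousel between 1.4908 and 1.6508 rad or value of joint carousel between 3.0616 and 3.2216 rad) and velocity of joint carousel between -0.1 and 0.1 rad/s and horizontal distance between lid_big and tub_big below 0.007 m and z of lid_big in the frame of tub_big between 0.063 and 0.07 m and angle between each of lid_big, tub_big's own z axis and vertical below 0.08 rad and linear speed of lid_big below 0.03 m/s and distance of lid_small from where it was at the start of the episode below 0.04 m and distance of tub_small from where it was at the start of the episode below 0.03 m) or (horizontal distance between tub_small and front_place below 0.025 m and height (world z) of tub_small below 0.036 m and (value of joint carousel between -3.2216 and -3.0616 rad or value of joint carousel between -1.6508 and -1.4908 rad or value of joint carousel between 1.4908 and 1.6508 rad or value of joint carousel between 3.0616 and 3.2216 rad) and velocity of joint carousel between -0.1 and 0.1 rad/s and horizontal distance between lid_small and tub_small below 0.007 m and z of lid_small in the frame of tub_small between 0.053 and 0.06 m and angle between each of lid_small, tub_small's own z axis and vertical below 0.08 rad and linear speed of lid_small below 0.03 m/s and distance of lid_big from where it was at the start of the episode below 0.04 m and distance of tub_big from where it was at the start of the episode below 0.03 m)) and height (world z) of shut_big between 0.024 and 0.036 m and angle between each of shut_big, shut_small's own z axis and vertical below 0.08 rad and horizontal distance between shut_big and carousel_foot between 0.07 and 0.12 m and height (world z) of shut_small between 0.024 and 0.036 m and horizontal distance between shut_small and carousel_foot between 0.07 and 0.12 m); the robot touches nothing.
It fails at once if a tub is lifted (more than 25 mm) or tipped (more than 0.4 rad) (height (world z) of any of tub_big, tub_small, shut_big, shut_small above 0.055 m or angle between any of tub_big, tub_small, shut_big, shut_small's own z axis and vertical above 0.4 rad).
It fails at once if a bystander is moved more than 50 mm (distance of any of spatula, brush, binder_bottle, filler_can, pigment_jar, sanding_block, swatch_block from where it was at the start of the episode above 0.05 m).
It also fails if it takes over 70 s, if anything falls off the work surface, if the arm or the gripper's body presses on something with over 40 N, if the wrist force passes 120 N, or if a joint passes its speed limit or range.

ROBOT

A 7-joint arm with a two-finger parallel gripper is mounted at the origin on the work surface. World frame = base frame: x ahead of the robot, y to its left, z up, the work surface at z = 0. Lengths are in m, angles in rad, forces in N, time in s.
With the tool pointing down it reaches from about 0.4 to 0.875 m from the base axis. Payload 19.3 kg.
Tool frame: the origin (TCP) lies on the centre line of the jaws, within the pads' length; the fingertips stand 17 mm ahead of it and the grasp point (between the pads) lies 2 mm behind it; z points along the fingers, y is the line along which they close (so a half turn about z gives the same grasp; the last joint's range is limited). The gripper opens to 85 mm and grips with 20 to 120 N. Pads are 22 mm wide; open, the fingers measure 114 mm over their backs; the gripper's body (76 mm by 85 mm) begins 54 mm behind the grasp point. The pads swing forward as they close: fully open they stand 13 mm farther back than shut.
Start: joints at [-1.303, 0.521, -0.036, 1.599, 0.021, 1.021, -0.113], TCP at [0.207, 0.59, 0.248] pointing down, gripper open.
Joint ranges: [-2.91, 2.91], [-0.3, 2.13], [-1.5, 1.42], [0.17, 2.43], [-1.26, 4.41], [0.16, 1.93], [-2.52, 2.52]. Speed limits (rad/s): [1.89, 1.89, 2.39, 2.39, 3.01, 3.01, 3.01].

INTERFACE

Orientations are given as a unit quaternion [w, x, y, z].
In Python, from bench import bot gives the robot as it stands.
- The arm moves only by the shell command python3 -m handwheel 'ROWS' [FORCE]. ROWS is JSON, a list of rows, each an object with "rot": the turn, a rotation vector about the tool's x, y, z in degrees, a list of three; "dp": the shift along the tool's x, y, z in mm, a list of three; "hand": the opening, from 0 (shut) to 1 (fully open). A call has 1 to 12 rows; each row shifts and turns the commanded pose from where the row before left it, along the tool's axes as they then stand; what a row does not reach is not made up. A row lasts 1/10 s, in which the tool goes at most 50 mm and 8.59 degrees, less where a joint would pass 70% of its speed; a pose out of reach is approached as far as the arm can. A call with a gripper value outside its range is refused whole. The fingers move at their own pace and stop on an object; FORCE is the grip in N (left out, the last holds). Time passes only in rows, so rows that do not move let the fingers close. It gives the time, the measured TCP pose, the force, the opening and the grip force at its end, in the units of the state.
- bot.read_state(): the state, without advancing time (a new reading comes with each control period).
- bot.camera(name): name is "scene" or "top" or "wrist"; returns the picture (480x640x3 uint8, red, green, blue); there is no depth.
- bot.get_calibration(name): a dict with "mtx" (3x3 intrinsics, pixels), "world_from_camera" (4x4, takes a point from camera to world coordinates). Camera axes: x right, y down, z forward; pixel columns grow to the right and rows downward; lengths in m; the calibration is good to about 2 mm. A picture is of the moment at which its call begins: read the wrist's pose just before it. get_calibration takes no time and is no camera call; for the wrist camera it gives the pose at the moment of the call.
- bot.close_job(): hands the job in; it is judged then, once.
The state is a dict: "t": time; "joint_positions": joint angles; "dq": joint speeds; "effort": joint torques, N m; "tool_pos": TCP position; "tool_rot": TCP orientation; "force": force on the tool from outside, world axes, zero at the start; "wrist_torque": the same for the moment, N m; "grip_width": finger opening in m; "finger_force": force on a finger pad.
Only numpy, scipy, OpenCV 4.12 (cv2) and the standard library are available. Lean on these libraries where they do the work, as an engineer would, in place of code of your own. Each camera call takes 0.05 s, during which the arm holds its last target. There are 200 camera calls.

## Working session

There is one attempt and no reset: what is moved stays moved. The work goes in short steps, Python scripts to look and compute and a shell command to move; the robot and the scene stay as the last step left them, time stands still between calls to the robot, and variables do not carry over. Pictures are saved under pics/ and viewed, at most 14 in all, crops included, and the job is handed in when it is done.

```bash
mkdir -p pics; ls; python3 - <<'E'
from bench import bot
import cv2,json
s=bot.read_state();print({k:s[k] for k in('t','tool_pos','tool_rot','grip_width')})
for n in('top','scene'):
    im=bot.camera(n);cv2.imwrite(f'pics/{n}0.png',im[:,:,::-1]);c=bot.get_calibration(n);print(n,c)
E
```

```text
pics
{'t': 0.0, 'tool_pos': array([0.20707049, 0.58938122, 0.24774361]), 'tool_rot': array([-6.40576449e-05,  1.68121578e-01,  9.85766115e-01, -5.46062808e-04]), 'grip_width': 0.08559101006526015}
top {'mtx': array([[611.51844599,   0.        , 314.53409732],
       [  0.        , 611.51844599, 240.9676004 ],
       [  0.        ,   0.        ,   1.        ]]), 'world_from_camera': array([[-0.0264463 , -0.99606001,  0.0846466 ,  0.40201563],
       [-0.99961952,  0.02701434,  0.00557225, -0.02515989],
       [-0.00783697, -0.08446703, -0.99639546,  1.56763372],
       [ 0.        ,  0.        ,  0.        ,  1.        ]])}
scene {'mtx': array([[576.81534076,   0.        , 319.53947796],
       [  0.        , 576.81534076, 245.79466367],
       [  0.        ,   0.        ,   1.        ]]), 'world_from_camera': array([[-0.18458739,  0.69413949, -0.69577142,  1.60759168],
       [ 0.98257893,  0.11478635, -0.14615999,  0.22385062],
       [-0.02159036, -0.71062963, -0.70323495,  1.17106223],
       [ 0.        ,  0.        ,  0.        ,  1.        ]])}
```

View pics/top0.png

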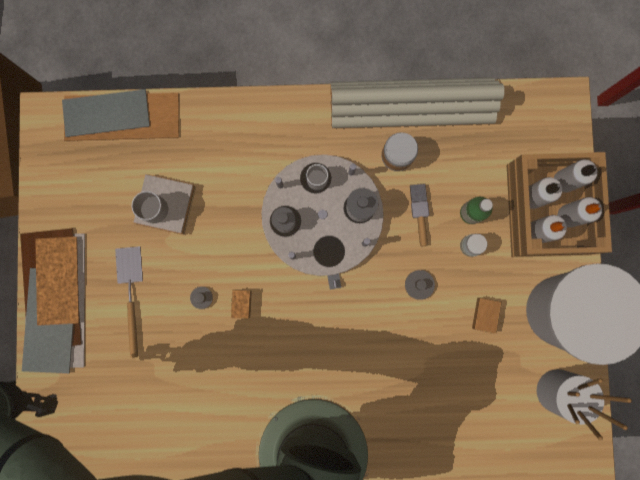

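View pics/scene0.png

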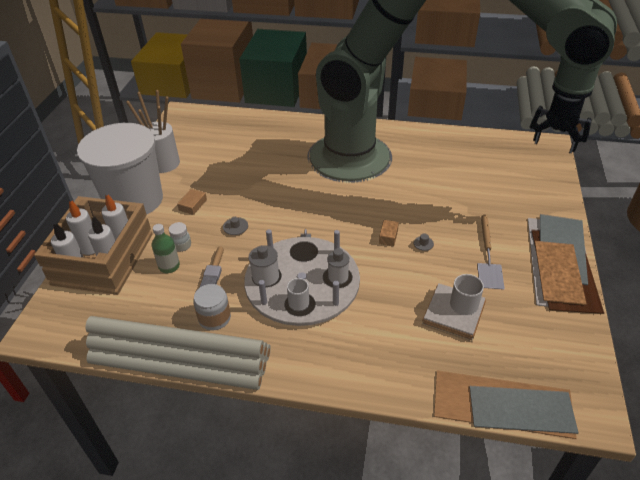

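The top view shows the open tub on the board at (316,177), opposite the pointer at (335,282), so it needs a half turn. The shut tubs are at (285,220) and (360,205). The lids are at (202,297) and (420,284), and the spare tub, which looks like the bigger one, is at (150,207). The scene view agrees. Next I'll measure from an enlarged crop.

```bash
cat > h.py <<'E'
import numpy as np,cv2
from bench import bot
def ray(n,uv,z,c=None):
    c=c or bot.get_calibration(n);T=c['world_from_camera']
    d=T[:3,:3]@np.linalg.solve(c['mtx'],[uv[0],uv[1],1]);o=T[:3,3]
    return (o+d*(z-o[2])/d[2])[:2]
def pix(n,p,c=None):
    c=c or bot.get_calibration(n);T=np.linalg.inv(c['world_from_camera'])
    q=c['mtx']@(T[:3,:3]@np.array(p)+T[:3,3]);return q[:2]/q[2]
E
python3 - <<'E'
from h import *
im=cv2.imread('pics/top0.png')
g=cv2.resize(im[150:310,180:440],None,fx=3,fy=3,interpolation=cv2.INTER_CUBIC)
cv2.imwrite('pics/crop.png',g)
# grey (low saturation) regions
hsv=cv2.cvtColor(im,cv2.COLOR_BGR2HSV);m=((hsv[...,1]<70)).astype(np.uint8)*255
cs,_=cv2.findContours(m[80:340,100:520],cv2.RETR_EXTERNAL,cv2.CHAIN_APPROX_NONE,offset=(100,80))
for c in cs:
    if cv2.contourArea(c)>60:
        (u,v),r=cv2.minEnclosingCircle(c);print(np.round([u,v,r]),cv2.contourArea(c),ray('top',(u,v),.0).round(3),cv2.fitEllipse(c))
E
```

```text
[201. 297.  11.] 348.5 [0.398 0.278] ((200.8426513671875, 297.42547607421875), (20.96778106689453, 21.313095092773438), 37.216670989990234)
[419. 284.  15.] 627.0 [ 0.417 -0.281] ((419.5017395019531, 284.4197082519531), (27.89875602722168, 28.698593139648438), 94.17053985595703)
[130. 273.  28.] 861.5 [0.466 0.459] ((128.52120971679688, 266.8011474609375), (26.2072696685791, 53.49563980102539), 176.9667205810547)
[473. 244.  13.] 435.0 [ 0.517 -0.423] ((473.4626159667969, 244.47096252441406), (21.027427673339844, 26.419639587402344), 74.4903564453125)
[472. 213.  11.] 103.0 [ 0.597 -0.423] ((472.8793029785156, 211.94322204589844), (19.813575744628906, 22.662519454956055), 85.68352508544922)
[486. 205.   7.] 129.0 [ 0.617 -0.46 ] ((485.61370849609375, 204.91798400878906), (12.690696716308594, 13.167648315429688), 80.29942321777344)
[418. 200.  18.] 474.0 [ 0.633 -0.288] ((418.8502502441406, 201.02745056152344), (17.127901077270508, 39.705810546875), 173.8791961669922)
[163. 203.  34.] 2403.0 [0.644 0.375] ((161.76849365234375, 203.19512939453125), (55.48645782470703, 59.470733642578125), 88.99809265136719)
[323. 222.  67.] 11521.0 [ 0.584 -0.04 ] ((322.2938537597656, 216.44187927246094), (119.0401840209961, 125.66041564941406), 167.81622314453125)
[401. 149.  18.] 877.0 [ 0.768 -0.247] ((400.517333984375, 149.2461700439453), (32.79873275756836, 34.12344741821289), 43.56990432739258)
[301. 106. 203.] 10450.5 [0.891 0.009] ((293.2739562988281, 103.80049133300781), (50.01734924316406, 539.86376953125), 89.28125)
```

View pics/crop.png

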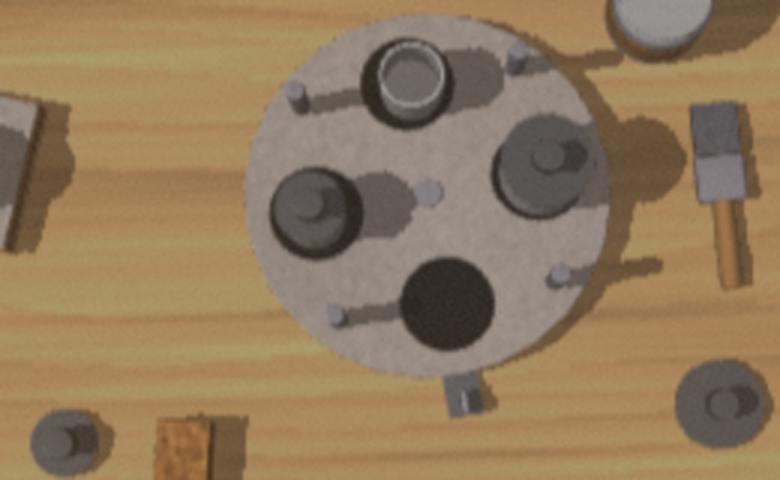

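The crop shows the open tub's rim at (412,76), the posts' tops at (296,90), (518,47), (561,271), (335,312), the dark front place at (447,303), the axis hub at (427,193), and the pointer at about (463,395). The rim is about 54 mm across, so it is the small tub and takes the small lid, which is the left one.

```bash
python3 - <<'E'
from h import *
P=lambda x,y,z:ray('top',(180+(x-1)/3,150+(y-1)/3),z)
for n,x,y,z in[('hub',427,193,.03),('board',427,195,.03),('front',447,303,.03),('postA',296,88,.11),('postD',518,46,.11),('postC',561,271,.11),('postB',336,312,.11),('tubrim',412,75,.095),('shutL',315,211,.1),('shutR',541,166,.109),('lidS',65,442,.012),('lidSknob',58,440,.038),('ptr',463,393,.0)]:
    print(n,P(x,y,z).round(4))
im=cv2.imread('pics/top0.png');hsv=cv2.cvtColor(im,cv2.COLOR_BGR2HSV)
posts=[P(x,y,.11) for x,y in((296,88),(518,46),(561,271),(336,312))]
c=np.mean(posts,0);print('c',c,[np.linalg.norm(p-c).round(4) for p in posts],[np.degrees(np.arctan2(*(p-c)[::-1])).round(1) for p in posts])
f=P(447,303,.03);print('front d',f-c,np.linalg.norm(f-c),np.degrees(np.arctan2(*(f-c)[::-1])))
s=bot.read_state();c=bot.get_calibration('wrist');print(c)
from scipy.spatial.transform import Rotation as R
q=s['tool_rot'];print(R.from_quat(q,scalar_first=True).as_matrix().round(3))
E
```

```text
hub [ 0.6007 -0.0373]
board [ 0.599  -0.0372]
front [ 0.5072 -0.0515]
postA [0.6783 0.0664]
postD [ 0.7075 -0.1132]
postC [ 0.5248 -0.1417]
postB [0.4969 0.0384]
tubrim [ 0.6892 -0.0272]
shutL [0.5795 0.0539]
shutR [ 0.6097 -0.1286]
lidS [0.3993 0.2744]
lidSknob [0.4012 0.2752]
ptr [ 0.432  -0.0635]
c [ 0.6018795  -0.03752005] [np.float64(0.129), np.float64(0.13), np.float64(0.1296), np.float64(0.1296)] [np.float64(53.7), np.float64(-35.6), np.float64(-126.5), np.float64(144.1)]
front d [-0.09472084 -0.01398999] 0.09574841108760701 -171.5983233811259
{'mtx': array([[368.61477648,   0.        , 319.75591562],
       [  0.        , 368.61477648, 240.07076913],
       [  0.        ,   0.        ,   1.        ]]), 'world_from_camera': array([[ 0.33156992,  0.90682103,  0.26026332,  0.14066953],
       [ 0.94342895, -0.31817986, -0.09329197,  0.61256372],
       [-0.00178858,  0.27647276, -0.96102009,  0.37330878],
       [ 0.        ,  0.        ,  0.        ,  1.        ]])}
[[-0.943  0.331 -0.   ]
 [ 0.331  0.943 -0.001]
 [-0.    -0.001 -1.   ]]
```

Everything fits the given sizes: axis (0.6015,-0.0375), foot yaw 8.9°, posts at 0.130 m. Plan: make two +90° turns, each by straddling the post at the robot's left with part-open fingers and moving on an arc. First I'll go above post B.

```bash
cat >> h.py <<'E'
from scipy.spatial.transform import Rotation as R
def go(x,y,z,yaw):  # yaw of tool x axis, deg
    s=bot.read_state();M=R.from_quat(s['tool_rot'],scalar_first=True).as_matrix()
    d=M.T@(np.array([x,y,z])-s['tool_pos'])*1e3
    y0=np.degrees(np.arctan2(M[1,0],M[0,0]))
    print('t',round(s['t'],2),'pos',s['tool_pos'].round(4),'yaw',y0.round(1),'dp',d.round(1),'toolz turn',round((y0-yaw),1),'f',s['force'].round(1),'w',round(s['grip_width'],4),'j7',s['joint_positions'][6].round(2))
E
python3 -m handwheel '[{"rot":[0,0,0],"dp":[-20,-20,0],"hand":0.35},{"rot":[0,0,0],"dp":[-30,-28,0],"hand":0.35},{"rot":[0,0,0],"dp":[-30,-28,0],"hand":0.35},{"rot":[0,0,0],"dp":[-30,-28,0],"hand":0.35},{"rot":[0,0,0],"dp":[-30,-28,0],"hand":0.35},{"rot":[0,0,0],"dp":[-30,-28,0],"hand":0.35},{"rot":[0,0,0],"dp":[-30,-28,0],"hand":0.35},{"rot":[0,0,0],"dp":[-30,-28,0],"hand":0.35},{"rot":[0,0,0],"dp":[-30,-28,0],"hand":0.35},{"rot":[0,0,0],"dp":[-30,-28,0],"hand":0.35},{"rot":[0,0,0],"dp":[-30,-28,0],"hand":0.35},{"rot":[0,0,0],"dp":[-30,-28,0],"hand":0.35}]'
python3 -m handwheel '[{"rot":[0,0,0],"dp":[-30,-28,0],"hand":0.35},{"rot":[0,0,0],"dp":[-30,-28,0],"hand":0.35},{"rot":[0,0,0],"dp":[-30,-26,0],"hand":0.35},{"rot":[0,0,8],"dp":[0,0,0],"hand":0.35},{"rot":[0,0,8],"dp":[0,0,0],"hand":0.35},{"rot":[0,0,8],"dp":[0,0,0],"hand":0.35},{"rot":[0,0,8],"dp":[0,0,0],"hand":0.35},{"rot":[0,0,8],"dp":[0,0,0],"hand":0.35},{"rot":[0,0,8],"dp":[0,0,0],"hand":0.35},{"rot":[0,0,8],"dp":[0,0,0],"hand":0.35},{"rot":[0,0,8],"dp":[0,0,0],"hand":0.35},{"rot":[0,0,8],"dp":[0,0,0],"hand":0.35}]'
python3 -m handwheel '[{"rot":[0,0,8],"dp":[0,0,0],"hand":0.35},{"rot":[0,0,8],"dp":[0,0,0],"hand":0.35},{"rot":[0,0,8],"dp":[0,0,0],"hand":0.35},{"rot":[0,0,8],"dp":[0,0,0],"hand":0.35},{"rot":[0,0,8],"dp":[0,0,0],"hand":0.35},{"rot":[0,0,8],"dp":[0,0,0],"hand":0.35},{"rot":[0,0,8],"dp":[0,0,0],"hand":0.35},{"rot":[0,0,8],"dp":[0,0,0],"hand":0.35},{"rot":[0,0,8],"dp":[0,0,0],"hand":0.35},{"rot":[0,0,8],"dp":[0,0,0],"hand":0.35},{"rot":[0,0,8],"dp":[0,0,0],"hand":0.35},{"rot":[0,0,8],"dp":[0,0,0],"hand":0.35}]'
python3 -c "
from h import *
go(.4965,.0391,.092,-36.1)"
```

```text
t: 1.3
tool_pos: [0.4291, 0.1626, 0.2483]
tool_rot: [0.0, 0.168, 0.986, 0.0]
force: [0.2, 1.1, -1.0]
grip_width: 0.0296
finger_force: 0.0
t: 2.5
tool_pos: [0.4863, 0.057, 0.2482]
tool_rot: [-0.0, 0.717, 0.697, -0.0]
force: [-0.2, 0.1, 0.2]
grip_width: 0.0298
finger_force: 0.0
t: 3.7
tool_pos: [0.4863, 0.0571, 0.2482]
tool_rot: [0.0, 0.998, -0.067, -0.0]
force: [-0.6, 0.2, -0.7]
grip_width: 0.0298
finger_force: 0.0
t 3.7 pos [0.4863 0.0571 0.2482] yaw -7.7 dp [ 12.6  16.4 156.2] toolz turn 28.4 f [-0.6  0.2 -0.7] w 0.0298 j7 -1.5
```

```bash
python3 -m handwheel '[{"rot":[0,0,0],"dp":[13,16,0],"hand":0.35},{"rot":[0,0,7],"dp":[0,0,0],"hand":0.35},{"rot":[0,0,7],"dp":[0,0,0],"hand":0.35},{"rot":[0,0,7],"dp":[0,0,0],"hand":0.35},{"rot":[0,0,7],"dp":[0,0,0],"hand":0.35},{"rot":[0,0,0],"dp":[0,0,35],"hand":0.35},{"rot":[0,0,0],"dp":[0,0,35],"hand":0.35},{"rot":[0,0,0],"dp":[0,0,20],"hand":0.35},{"rot":[0,0,0],"dp":[0,0,15],"hand":0.35},{"rot":[0,0,0],"dp":[0,0,0],"hand":0.35}]'
python3 -c "
from h import *
go(.4965,.0391,.092,-36.1)
im=bot.camera('wrist');cv2.imwrite('pics/w1.png',im[:,:,::-1])"
```

```text
t: 4.7
tool_pos: [0.4966, 0.0393, 0.1421]
tool_rot: [0.001, 0.953, -0.304, -0.001]
force: [0.1, -0.6, 0.1]
grip_width: 0.0299
finger_force: 0.0
t 4.7 pos [0.4966 0.0393 0.1421] yaw -35.4 dp [ 0.1  0.1 50.1] toolz turn 0.7 f [ 0.1 -0.6  0.1] w 0.0299 j7 -1.7
```

View pics/w1.png

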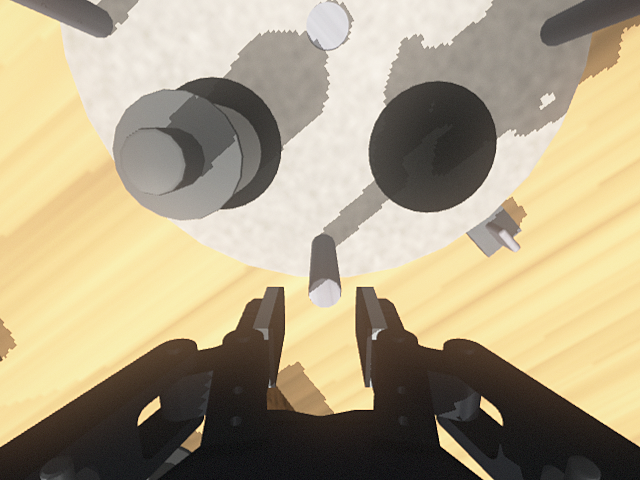

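The post top is at (325,292), centred between the pads, and the wells are as expected. I'll go down to straddle it and turn the first half of the arc: 5° rows, chord 2·130·sin2.5° = 11.34 mm along tool -x/±y.

```bash
python3 - <<'E'
from h import *
print(ray('wrist',(325,292),.11))
# chord in tool frame for +5deg ccw; tool x = radial inward, z down
a=np.radians(143.9);x=-np.array([np.cos(a),np.sin(a)]);y=np.array([x[1],-x[0]])
d=130*(np.array([np.cos(a+np.radians(5)),np.sin(a+np.radians(5))])-np.array([np.cos(a),np.sin(a)]));print(d@x,d@y)
E
python3 -m handwheel '[{"rot":[0,0,0],"dp":[0,0,20],"hand":0.35},{"rot":[0,0,0],"dp":[0,0,20],"hand":0.35},{"rot":[0,0,0],"dp":[0,0,10],"hand":0.35},{"rot":[0,0,0],"dp":[0,0,0],"hand":0.35},{"rot":[0,0,0],"dp":[0,0,0],"hand":0.35}]'
```

```text
[0.49480357 0.03731045]
0.494689248073076 11.330246557195558
t: 5.25
tool_pos: [0.4977, 0.0394, 0.0942]
tool_rot: [-0.0, 0.953, -0.304, 0.0]
force: [0.2, -0.5, -0.4]
grip_width: 0.0295
finger_force: 0.0
```

```bash
python3 -m handwheel '[{"rot":[0,0,-2.5],"dp":[0.1,5.7,0],"hand":0.35},{"rot":[0,0,-2.5],"dp":[0.1,5.7,0],"hand":0.35},{"rot":[0,0,-5],"dp":[0.5,11.3,0],"hand":0.35},{"rot":[0,0,-5],"dp":[0.5,11.3,0],"hand":0.35},{"rot":[0,0,-5],"dp":[0.5,11.3,0],"hand":0.35},{"rot":[0,0,-5],"dp":[0.5,11.3,0],"hand":0.35},{"rot":[0,0,-5],"dp":[0.5,11.3,0],"hand":0.35},{"rot":[0,0,-5],"dp":[0.5,11.3,0],"hand":0.35},{"rot":[0,0,-5],"dp":[0.5,11.3,0],"hand":0.35}]'
python3 -c "
from h import *
b=np.radians(143.9+40);go(.6015+.13*np.cos(b),-.0375+.13*np.sin(b),.094,3.9)"
```

```text
t: 6.15
tool_pos: [0.4741, -0.0466, 0.0944]
tool_rot: [0.0, 0.999, 0.042, 0.001]
force: [0.0, 0.5, -0.3]
grip_width: 0.0299
finger_force: 0.3
t 6.15 pos [ 0.4741 -0.0466  0.0944] yaw 4.8 dp [-2.2 -0.5  0.4] toolz turn 0.9 f [ 0.   0.5 -0.3] w 0.0299 j7 -0.94
```

```bash
python3 -m handwheel '[{"rot":[0,0,-5],"dp":[0,11.3,0],"hand":0.35},{"rot":[0,0,-5],"dp":[0,11.3,0],"hand":0.35},{"rot":[0,0,-5],"dp":[0.3,11.3,0],"hand":0.35},{"rot":[0,0,-5],"dp":[0.3,11.3,0],"hand":0.35},{"rot":[0,0,-5],"dp":[0.5,11.3,0],"hand":0.35},{"rot":[0,0,-5],"dp":[0.5,11.3,0],"hand":0.35},{"rot":[0,0,-5],"dp":[0.5,11.3,0],"hand":0.35},{"rot":[0,0,-5],"dp":[0.5,11.3,0],"hand":0.35},{"rot":[0,0,-5],"dp":[0.5,11.3,0],"hand":0.35},{"rot":[0,0,-2.5],"dp":[0.1,5.7,0],"hand":0.35},{"rot":[0,0,-2.5],"dp":[0.1,5.7,0],"hand":0.35}]'
python3 -m handwheel '[{"rot":[0,0,0],"dp":[0,0,0],"hand":0.35},{"rot":[0,0,0],"dp":[0,0,0],"hand":0.35},{"rot":[0,0,0],"dp":[0,0,0],"hand":0.35}]'
python3 -c "
from h import *
b=np.radians(143.9+90);go(.6015+.13*np.cos(b),-.0375+.13*np.sin(b),.094,53.9)
im=bot.camera('top');cv2.imwrite('pics/top1.png',cv2.resize(im[140:300,240:400,::-1],None,fx=3.5,fy=3.5))"
```

```text
t: 7.25
tool_pos: [0.5271, -0.1425, 0.0944]
tool_rot: [0.001, 0.888, 0.46, 0.0]
force: [-1.6, 0.8, -0.4]
grip_width: 0.0299
finger_force: 0.3
t: 7.55
tool_pos: [0.5265, -0.1415, 0.0937]
tool_rot: [0.0, 0.889, 0.459, 0.0]
force: [-0.4, 0.1, -0.2]
grip_width: 0.0298
finger_force: 0.0
t 7.55 pos [ 0.5265 -0.1415  0.0937] yaw 54.6 dp [-1.8 -0.7 -0.3] toolz turn 0.7 f [-0.4  0.1 -0.2] w 0.0298 j7 -0.19
```

View pics/top1.png

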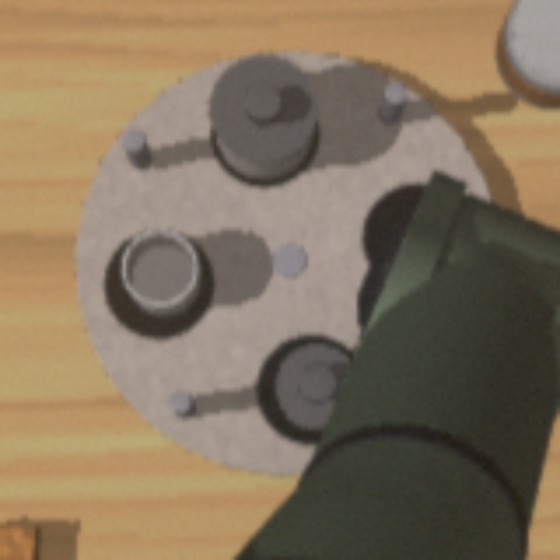

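The board has clicked in at +90° with the fingers unloaded. The open tub's rim is now at the left (160,270) and a post stands again at the left front (183,402). I'll lift, go back along the arc in the air, and repeat.

```bash
python3 -m handwheel '[{"rot":[0,0,0],"dp":[0,0,-20],"hand":0.35},{"rot":[0,0,0],"dp":[0,0,-40],"hand":0.35},{"rot":[0,0,0],"dp":[0,0,-30],"hand":0.35}]' >/dev/null
python3 -m handwheel '[{"rot":[0,0,8.2],"dp":[1.3,-18.6,0],"hand":0.35},{"rot":[0,0,8.2],"dp":[1.3,-18.6,0],"hand":0.35},{"rot":[0,0,8.2],"dp":[1.3,-18.6,0],"hand":0.35},{"rot":[0,0,8.2],"dp":[1.3,-18.6,0],"hand":0.35},{"rot":[0,0,8.2],"dp":[1.3,-18.6,0],"hand":0.35},{"rot":[0,0,8.2],"dp":[1.3,-18.6,0],"hand":0.35},{"rot":[0,0,8.2],"dp":[1.3,-18.6,0],"hand":0.35},{"rot":[0,0,8.2],"dp":[1.3,-18.6,0],"hand":0.35},{"rot":[0,0,8.2],"dp":[1.3,-18.6,0],"hand":0.35},{"rot":[0,0,8.2],"dp":[1.3,-18.6,0],"hand":0.35},{"rot":[0,0,8.2],"dp":[1.3,-18.6,0],"hand":0.35},{"rot":[0,0,0],"dp":[0,0,0],"hand":0.35}]' >/dev/null
python3 -c "
from h import *
go(.4965,.0391,.094,-36.1)"
```

```text
t 9.1 pos [0.4963 0.0428 0.1831] yaw -35.7 dp [ 2.3  2.9 89.1] toolz turn 0.4 f [ 0.5  0.8 -1.6] w 0.03 j7 -1.85
```

```bash
python3 -m handwheel '[{"rot":[0,0,0],"dp":[2,3,0],"hand":0.35},{"rot":[0,0,0],"dp":[0,0,30],"hand":0.35},{"rot":[0,0,0],"dp":[0,0,25],"hand":0.35},{"rot":[0,0,0],"dp":[0,0,20],"hand":0.35},{"rot":[0,0,0],"dp":[0,0,14],"hand":0.35},{"rot":[0,0,0],"dp":[0,0,0],"hand":0.35},{"rot":[0,0,0],"dp":[0,0,0],"hand":0.35}]'
python3 -m handwheel '[{"rot":[0,0,-2.5],"dp":[0.1,5.7,0],"hand":0.35},{"rot":[0,0,-2.5],"dp":[0.1,5.7,0],"hand":0.35},{"rot":[0,0,-5],"dp":[0.3,11.3,0],"hand":0.35},{"rot":[0,0,-5],"dp":[0.3,11.3,0],"hand":0.35},{"rot":[0,0,-5],"dp":[0.3,11.3,0],"hand":0.35},{"rot":[0,0,-5],"dp":[0.3,11.3,0],"hand":0.35},{"rot":[0,0,-5],"dp":[0.3,11.3,0],"hand":0.35},{"rot":[0,0,-5],"dp":[0.3,11.3,0],"hand":0.35},{"rot":[0,0,-5],"dp":[0.3,11.3,0],"hand":0.35}]'
python3 -m handwheel '[{"rot":[0,0,-5],"dp":[0.5,11.3,0],"hand":0.35},{"rot":[0,0,-5],"dp":[0.5,11.3,0],"hand":0.35},{"rot":[0,0,-5],"dp":[0.5,11.3,0],"hand":0.35},{"rot":[0,0,-5],"dp":[0.5,11.3,0],"hand":0.35},{"rot":[0,0,-5],"dp":[0.5,11.3,0],"hand":0.35},{"rot":[0,0,-5],"dp":[0.5,11.3,0],"hand":0.35},{"rot":[0,0,-5],"dp":[0.5,11.3,0],"hand":0.35},{"rot":[0,0,-5],"dp":[0.5,11.3,0],"hand":0.35},{"rot":[0,0,-5],"dp":[0.5,11.3,0],"hand":0.35},{"rot":[0,0,-2.5],"dp":[0.1,5.7,0],"hand":0.35},{"rot":[0,0,-2.5],"dp":[0.1,5.7,0],"hand":0.35},{"rot":[0,0,0],"dp":[0,0,0],"hand":0.35}]'
python3 -m handwheel '[{"rot":[0,0,0],"dp":[0,0,0],"hand":0.35},{"rot":[0,0,0],"dp":[0,0,0],"hand":0.35},{"rot":[0,0,0],"dp":[0,0,0],"hand":0.35},{"rot":[0,0,0],"dp":[0,0,-20],"hand":0.35},{"rot":[0,0,0],"dp":[0,0,-40],"hand":0.35},{"rot":[0,0,0],"dp":[0,0,-40],"hand":0.35}]'
python3 -c "
from h import *
go(.4,.275,.2,-36)
im=bot.camera('top');cv2.imwrite('pics/top2.png',cv2.resize(im[140:310,180:400,::-1],None,fx=3,fy=3,interpolation=cv2.INTER_CUBIC))"
```

```text
t: 9.8
tool_pos: [0.4956, 0.0362, 0.0949]
tool_rot: [-0.0, 0.952, -0.305, 0.0]
force: [-0.2, -0.2, 0.4]
grip_width: 0.0299
finger_force: 0.0
t: 10.7
tool_pos: [0.4708, -0.0489, 0.0955]
tool_rot: [0.0, 0.999, 0.041, 0.001]
force: [0.3, -0.0, 0.5]
grip_width: 0.0302
finger_force: 0.3
t: 11.9
tool_pos: [0.525, -0.1447, 0.0954]
tool_rot: [0.001, 0.889, 0.458, 0.0]
force: [-0.0, -0.3, -0.7]
grip_width: 0.0297
finger_force: 0.0
t: 12.5
tool_pos: [0.5238, -0.1436, 0.1952]
tool_rot: [-0.0, 0.889, 0.457, -0.001]
force: [0.4, 0.6, 0.7]
grip_width: 0.0297
finger_force: 0.0
t 12.5 pos [ 0.5238 -0.1436  0.1952] yaw 54.4 dp [ 268.5 -344.2   -4.6] toolz turn 90.4 f [0.4 0.6 0.7] w 0.0297 j7 -0.32
```

View pics/top2.png

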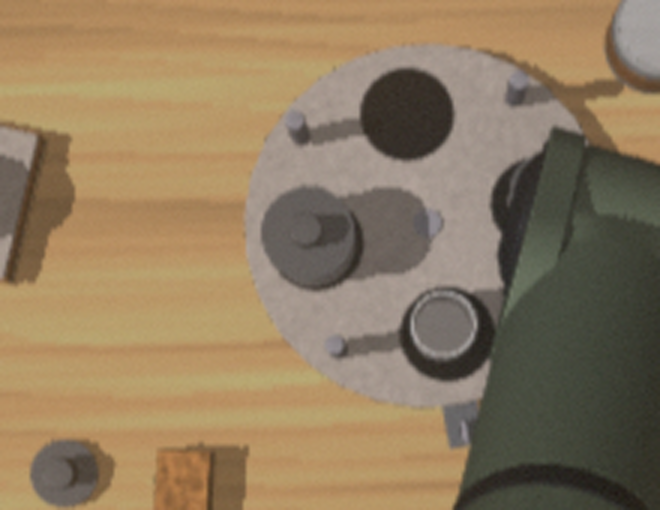

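The open tub is at the pointer, rim at (444,324), with the posts back on their start positions, so the board is in its notch. Next I'll move over the small lid, keeping this yaw.

```bash
python3 -m handwheel '[{"rot":[0,0,0],"dp":[12,-16,0],"hand":0.65},{"rot":[0,0,0],"dp":[25,-32,0],"hand":0.65},{"rot":[0,0,0],"dp":[25,-32,0],"hand":0.65},{"rot":[0,0,0],"dp":[25,-32,0],"hand":0.65},{"rot":[0,0,0],"dp":[25,-32,0],"hand":0.65},{"rot":[0,0,0],"dp":[25,-32,0],"hand":0.65},{"rot":[0,0,0],"dp":[25,-32,0],"hand":0.65},{"rot":[0,0,0],"dp":[25,-32,0],"hand":0.65},{"rot":[0,0,0],"dp":[25,-32,0],"hand":0.65},{"rot":[0,0,0],"dp":[25,-32,0],"hand":0.65},{"rot":[0,0,0],"dp":[20,-26,0],"hand":0.65},{"rot":[0,0,0],"dp":[11,-14,0],"hand":0.65}]' >/dev/null
python3 -m handwheel '[{"rot":[0,0,0],"dp":[0,0,0],"hand":0.65},{"rot":[0,0,0],"dp":[0,0,0],"hand":0.65},{"rot":[0,0,0],"dp":[0,0,0],"hand":0.65}]' >/dev/null
python3 - <<'E'
from h import *
go(.4,.275,.034,54.4)
im=bot.camera('top');cv2.imwrite('pics/top3.png',im[:,:,::-1])
c=bot.get_calibration('wrist');im=bot.camera('wrist');cv2.imwrite('pics/w2.png',im[:,:,::-1])
print(pix('wrist',(.4,.275,.038)),pix('wrist',(.4,.275,.012)))
E
```

```text
t 14.05 pos [0.4006 0.2734 0.1943] yaw 54.4 dp [  1.   -1.5 160.3] toolz turn -0.0 f [ 0.8 -0.  -0.5] w 0.0556 j7 -1.25
[317.91429686 224.96972157] [318.04711971 217.7336323 ]
```

View pics/w2.png

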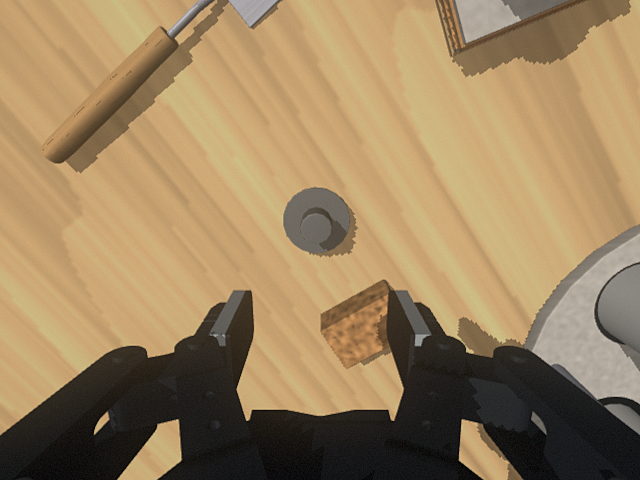

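View pics/top3.png

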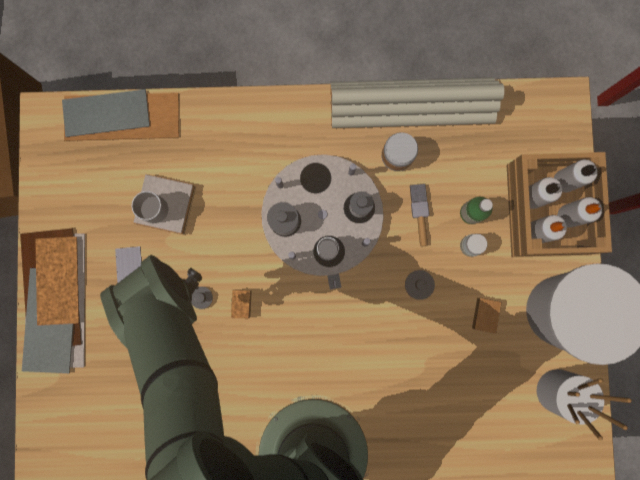

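The wrist view shows the disc centre at about (317,221) and the knob top at (316,227). In the top view the open tub at the front place has its rim at about (328,248). I'll compute both positions, fitting a contour to the disc and a circle to the rim.

```bash
python3 - <<'E'
from h import *
print('disc',ray('wrist',(316.7,220.5),.012),'knob',ray('wrist',(316,227),.038))
im=cv2.imread('pics/w2.png');h=cv2.cvtColor(im,cv2.COLOR_BGR2HSV)
m=(h[...,1]<50).astype(np.uint8)[170:280,260:380];m=cv2.morphologyEx(m,cv2.MORPH_OPEN,np.ones((5,5)))
c=max(cv2.findContours(m,0,cv2.CHAIN_APPROX_NONE,offset=(260,170))[0],key=cv2.contourArea);e=cv2.fitEllipse(c);print(e,ray('wrist',e[0],.012))
im=cv2.imread('pics/top3.png')[225:275,305:355]
g=cv2.resize(im,None,fx=10,fy=10,interpolation=cv2.INTER_CUBIC);cv2.imwrite('pics/rim.png',g)
print('expected rim px',pix('top',(.5076,-.0522,.095)))
E
```

```text
disc [0.39764835 0.27370538] knob [0.39781388 0.27454344]
((313.957763671875, 219.15895080566406), (56.68424987792969, 64.58087921142578), 46.839134216308594) [0.39643001 0.2760263 ]
expected rim px [329.35628045 248.62763494]
```

View pics/rim.png

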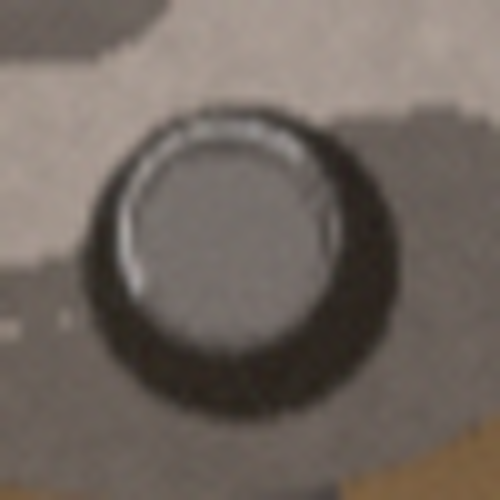

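```bash
python3 -m handwheel '[{"rot":[0,0,0],"dp":[-0.8,-2.6,20],"hand":0.65},{"rot":[0,0,0],"dp":[0,0,40],"hand":0.65},{"rot":[0,0,0],"dp":[0,0,40],"hand":0.65},{"rot":[0,0,0],"dp":[0,0,30],"hand":0.65},{"rot":[0,0,0],"dp":[0,0,20],"hand":0.65},{"rot":[0,0,0],"dp":[0,0,10],"hand":0.65},{"rot":[0,0,0],"dp":[0,0,0],"hand":0.65},{"rot":[0,0,0],"dp":[0,0,0],"hand":0.2},{"rot":[0,0,0],"dp":[0,0,0],"hand":0.2},{"rot":[0,0,0],"dp":[0,0,0],"hand":0.2},{"rot":[0,0,0],"dp":[0,0,0],"hand":0.2},{"rot":[0,0,0],"dp":[0,0,0],"hand":0.2}]' 25
python3 - <<'E'
from h import *
print('rim',ray('top',(327.55,246.65),.095))
go(.4,.275,.034,54.4)
E
```

```text
t: 15.35
tool_pos: [0.3983, 0.2754, 0.0355]
tool_rot: [-0.0, 0.889, 0.457, 0.001]
force: [1.1, -1.0, 7.1]
grip_width: 0.0251
finger_force: 24.1
rim [ 0.51250302 -0.04797731]
t 15.35 pos [0.3983 0.2754 0.0355] yaw 54.4 dp [0.6 1.6 1.5] toolz turn 0.0 f [ 1.1 -1.   7.1] w 0.0251 j7 -1.21
```

```bash
python3 -m handwheel '[{"rot":[0,0,0],"dp":[0,0,-10],"hand":0.2},{"rot":[0,0,0],"dp":[0,0,-25],"hand":0.2},{"rot":[0,0,0],"dp":[0,0,-40],"hand":0.2},{"rot":[0,0,0],"dp":[0,0,-40],"hand":0.2},{"rot":[0,0,0],"dp":[0,0,-40],"hand":0.2},{"rot":[0,0,0],"dp":[0,0,-10],"hand":0.2}]'
python3 -m handwheel '[{"rot":[0,0,0],"dp":[-12,12,0],"hand":0.2},{"rot":[0,0,0],"dp":[-24,25,0],"hand":0.2},{"rot":[0,0,0],"dp":[-26,27,0],"hand":0.2},{"rot":[0,0,0],"dp":[-26,27,0],"hand":0.2},{"rot":[0,0,0],"dp":[-26,27,0],"hand":0.2},{"rot":[0,0,0],"dp":[-26,27,0],"hand":0.2},{"rot":[0,0,0],"dp":[-26,27,0],"hand":0.2},{"rot":[0,0,0],"dp":[-26,27,0],"hand":0.2},{"rot":[0,0,0],"dp":[-26,27,0],"hand":0.2},{"rot":[0,0,0],"dp":[-24,25,0],"hand":0.2},{"rot":[0,0,0],"dp":[-18,18,0],"hand":0.2},{"rot":[0,0,0],"dp":[-10,11,0],"hand":0.2}]'
python3 -m handwheel '[{"rot":[0,0,0],"dp":[0,0,0],"hand":0.2},{"rot":[0,0,0],"dp":[0,0,0],"hand":0.2},{"rot":[0,0,0],"dp":[0,0,0],"hand":0.2}]' >/dev/null
python3 - <<'E'
from h import *
go(.51,-.05,.1225,54.4)
c=bot.get_calibration('wrist');im=bot.camera('wrist');cv2.imwrite('pics/w3.png',im[:,:,::-1])
np.savez('w3.npz',mtx=c['mtx'],T=c['world_from_camera'])
E
```

```text
t: 15.95
tool_pos: [0.3989, 0.2759, 0.2041]
tool_rot: [-0.001, 0.889, 0.457, 0.003]
force: [-0.3, 0.4, -0.4]
grip_width: 0.0251
finger_force: 24.7
t: 17.15
tool_pos: [0.4683, -0.1095, 0.1998]
tool_rot: [0.0, 0.89, 0.456, 0.0]
force: [0.6, 0.8, -0.1]
grip_width: 0.0249
finger_force: 24.7
t 17.45 pos [ 0.4684 -0.1063  0.1994] yaw 54.5 dp [70.   1.2 77. ] toolz turn 0.1 f [ 0.3 -0.6  0.2] w 0.025 j7 -0.37
```

View pics/w3.png

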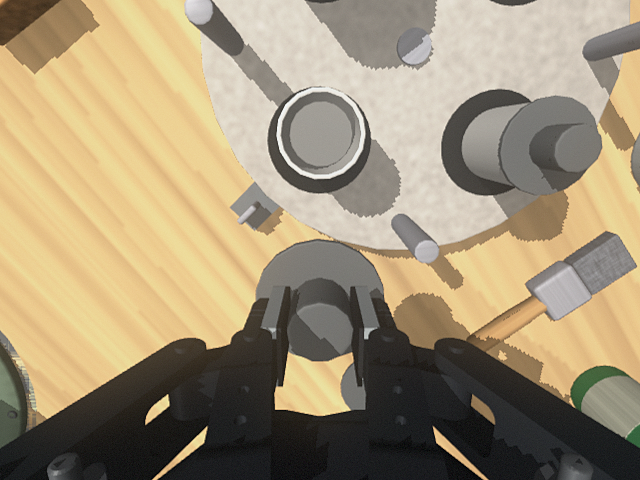

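The wrist view shows the rim as a white ring around (321,133), and the held lid level, with its disc spanning columns 256 to 383 and its far edge at row 239. I'll fit the ring and check the lid's place in the hand.

```bash
python3 - <<'E'
from h import *
d=np.load('w3.npz');c={'mtx':d['mtx'],'world_from_camera':d['T']}
im=cv2.imread('pics/w3.png');g=im[75:195,262:382].min(2)
m=(g>225).astype(np.uint8);m=max(((cv2.connectedComponents(m)[1]==i) for i in range(1,cv2.connectedComponents(m)[0])),key=lambda a:a.sum()).astype(np.uint8)
cs=max(cv2.findContours(m,cv2.RETR_EXTERNAL,cv2.CHAIN_APPROX_NONE,offset=(262,75))[0],key=cv2.contourArea)
hull=cv2.convexHull(cs);e=cv2.fitEllipse(hull);print(e)
w=np.array([ray('wrist',p[0],.095,c) for p in hull]);(ctr,r)=cv2.minEnclosingCircle(w.astype(np.float32));print('rim centre',ray('wrist',e[0],.095,c),ctr,r, )
A=np.c_[2*w,np.ones(len(w))];s=np.linalg.lstsq(A,(w**2).sum(1),rcond=None)[0];print('circle fit',s[:2],np.sqrt(s[2]+s[:2]@s[:2]))
# lid in hand: disc edges at z .176
t=bot.read_state()['tool_pos'];x=np.array([.581,.814]);y=np.array([.814,-.581])
for p in((319.5,239),(256,285),(383,285)):
    q=ray('wrist',p,t[2]-.0355+.012,c)-t[:2];print('rel',q@x,q@y)
E
```

```text
((320.2039794921875, 132.35768127441406), (87.43695068359375, 90.80729675292969), 2.398163080215454)
rim centre [ 0.50960279 -0.04892612] (0.5091049671173096, -0.049492597579956055) 0.026502491906285286
circle fit [ 0.50910494 -0.0496254 ] 0.026163970558028528
rel 0.027275455527107986 -0.00021683065896669837
rel 0.006403644175005977 -0.027913793994569353
rel 0.006419546644169322 0.027485301934029496
```

```bash
python3 -m handwheel '[{"rot":[0,0,0],"dp":[15,0,0],"hand":0.2},{"rot":[0,0,0],"dp":[25,0.4,0],"hand":0.2},{"rot":[0,0,0],"dp":[20,0,0],"hand":0.2},{"rot":[0,0,0],"dp":[12,0,0],"hand":0.2},{"rot":[0,0,0],"dp":[0,0,20],"hand":0.2},{"rot":[0,0,0],"dp":[0,0,25],"hand":0.2},{"rot":[0,0,0],"dp":[0,0,15],"hand":0.2},{"rot":[0,0,0],"dp":[0,0,0],"hand":0.2},{"rot":[0,0,0],"dp":[0,0,0],"hand":0.2},{"rot":[0,0,0],"dp":[0,0,0],"hand":0.2}]'
python3 - <<'E'
from h import *
r=np.array([.5093,-.0494])+.0017*np.array([.581,.814])
for i in range(3):go(*r,.1225,54.4);bot.camera('wrist')
im=bot.camera('wrist');cv2.imwrite('pics/w4.png',im[:,:,::-1])
E
```

```text
t: 18.5
tool_pos: [0.5113, -0.0489, 0.1402]
tool_rot: [0.0, 0.889, 0.457, 0.001]
force: [0.3, 0.4, -0.4]
grip_width: 0.0251
finger_force: 24.7
t 18.5 pos [ 0.5113 -0.0489  0.1402] yaw 54.5 dp [ 0.1 -1.3 17.7] toolz turn 0.1 f [ 0.3  0.4 -0.4] w 0.0251 j7 -0.46
t 18.55 pos [ 0.5112 -0.0489  0.1402] yaw 54.4 dp [ 0.2 -1.3 17.7] toolz turn 0.0 f [-0.3  0.4  0.6] w 0.0251 j7 -0.46
t 18.6 pos [ 0.5112 -0.0489  0.1401] yaw 54.4 dp [ 0.2 -1.3 17.6] toolz turn 0.0 f [-0.4 -0.7 -0.3] w 0.0251 j7 -0.46
```

View pics/w4.png

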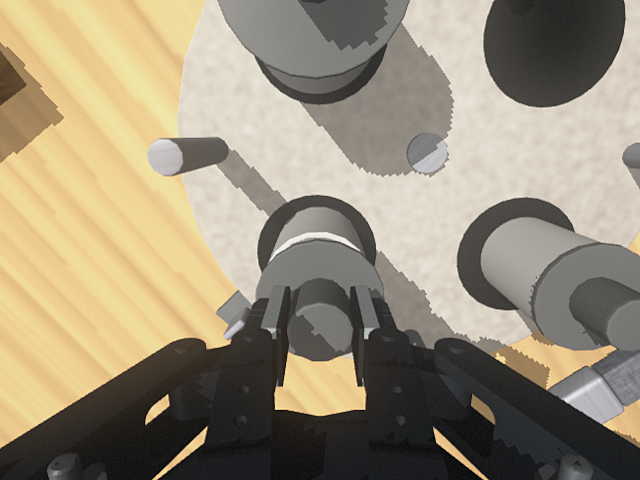

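The rim's far arc is centred near column 317 and the lid near 319.5, which matches the computed -1.2 mm correction in y. I'll apply that and descend gently.

```bash
python3 -m handwheel '[{"rot":[0,0,0],"dp":[0,-1.2,3],"hand":0.2},{"rot":[0,0,0],"dp":[0,0,4],"hand":0.2},{"rot":[0,0,0],"dp":[0,0,4],"hand":0.2},{"rot":[0,0,0],"dp":[0,0,3],"hand":0.2},{"rot":[0,0,0],"dp":[0,0,2],"hand":0.2},{"rot":[0,0,0],"dp":[0,0,0],"hand":0.2},{"rot":[0,0,0],"dp":[0,0,0],"hand":0.2}]'
```

```text
t: 19.4
tool_pos: [0.5098, -0.0484, 0.1233]
tool_rot: [0.0, 0.889, 0.457, -0.0]
force: [-0.6, 0.2, -0.3]
grip_width: 0.0249
finger_force: 24.7
```

```bash
python3 -m handwheel '[{"rot":[0,0,0],"dp":[0,0,0.8],"hand":0.2},{"rot":[0,0,0],"dp":[0,0,0],"hand":0.2},{"rot":[0,0,0],"dp":[0,0,0],"hand":0.6},{"rot":[0,0,0],"dp":[0,0,0],"hand":0.6},{"rot":[0,0,0],"dp":[0,0,0],"hand":0.6},{"rot":[0,0,0],"dp":[0,0,0],"hand":0.6},{"rot":[0,0,0],"dp":[0,0,-10],"hand":0.6},{"rot":[0,0,0],"dp":[0,0,-30],"hand":0.6},{"rot":[0,0,0],"dp":[0,0,-40],"hand":0.6}]'
python3 -m handwheel '[{"rot":[0,0,0],"dp":[-40,0,0],"hand":0.6},{"rot":[0,0,0],"dp":[-40,0,0],"hand":0.6},{"rot":[0,0,0],"dp":[0,0,0],"hand":0.6},{"rot":[0,0,0],"dp":[0,0,0],"hand":0.6},{"rot":[0,0,0],"dp":[0,0,0],"hand":0.6}]'
python3 - <<'E'
from h import *
im=bot.camera('wrist');cv2.imwrite('pics/w5.png',im[:,:,::-1])
for z in(.095,.103,.099,.125):print(z,pix('wrist',(.5093,-.0494,z)).round(1))
E
```

```text
t: 20.3
tool_pos: [0.5089, -0.0484, 0.2031]
tool_rot: [-0.0, 0.889, 0.457, -0.001]
force: [1.5, 0.2, 0.6]
grip_width: 0.0512
finger_force: 0.0
t: 20.8
tool_pos: [0.4637, -0.1128, 0.2029]
tool_rot: [0.0, 0.889, 0.458, 0.0]
force: [1.0, 0.0, -0.2]
grip_width: 0.0511
finger_force: 0.0
0.095 [320.3 119.7]
0.103 [320.4 119.2]
0.099 [320.4 119.5]
0.125 [320.5 117.6]
```

View pics/w5.png

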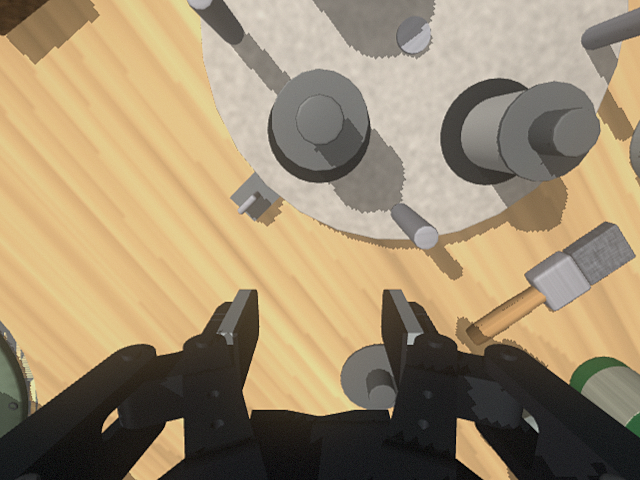

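The lid's disc is centred at (320,119.5), where I predicted it for a lid lying home on the rim. The knob is concentric with the disc, no white rim shows, and the gripper is clear.

```bash
python3 -c "
from bench import bot
print(bot.close_job())"
```

```text
the job is handed in; nothing more can be done
None
```

The small tub is at the pointer with the board in its notch, and the small lid looked squarely home in the last wrist picture. The gripper is clear, and I handed the job in at about 21 s, but no verdict came back.

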